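# Check the ceramic filter block and put it away

### The job

The brittle ceramic water-filter block has dried in the channel of the teak rack: stand it on the marble tile and let go, lower the bridge gauge over it until its feet rest on the tile and it reads the block's height, stand the gauge back upright on the bench, and put the block away flat on the floor of the large empty cell of the white tray. Keep the block upright and handle it gently throughout: squeeze it with no more than about 30 newtons, set it down softly without dropping or pressing it, and do not press the gauge on it. Leave everything else where it is.

Things in the scene. Friction and masses are not known exactly. Their poses are not given: they have to be found in the camera images.
- block: Brittle white ceramic filter block, grey flow holes in its two end faces: 60 long (its x) x 38 wide (y) x 40 mm high (z up), 0.15 kg. Origin: centre of its underside. In the rack only its ends can be gripped, in the tray cell only its long sides. It cracks if a finger squeezes it with over 40 N, if it strikes or is pressed on anything with over 40 N, or the gauge bears on it with over 12 N.
- rack: Fixed teak slatted drying rack, 150 (its x) x 140 (its y) mm, slat tops 18 mm above the bench. Origin: centre of its underside.
- rack_channel (a point): Centre of the rack's channel on the slats: the channel runs along the rack's x, is 46 mm wide between two 10 mm thick, 38 mm high rails (2 mm lower than the block's top) and is open at both ends, 150 mm long.
- tile: Fixed flat marble checking tile, 160 (its x) x 170 (its y) x 8 mm. Origin: centre of its underside.
- gauge: Loose bridge gauge, 0.45 kg: two aluminium legs with steel feet (40 mm along x, 12 along y), joined by a beam along its y, 102 mm over all. Gap between the legs 78 mm; beam underside 63 mm above the feet. On mid-beam a black square handle, 24 x 24 mm, 77 to 121 mm above the feet. Origin: midway between the legs, level with the underside of the feet; z up. Stands on the bench.
- gauge_foot (a joint): The gauge's steel sliding foot (18 mm disc under the middle of the beam, light spring: about 2 N on the block). Its value is the height in m of the disc's face above the level of the gauge's feet: 0 standing on a flat surface, 0.040 when the gauge stands over the block, -0.004 hanging free.
- tray: Fixed white plastic drawer organiser tray, 128 (its x) x 158 (its y) mm, 44 mm high, walls and dividers 4 mm and all of full height, floor 4 mm thick. Origin: centre of its underside. Three cells: the large empty one, a smaller one beside it (towards -y) that holds a small tin, a long narrow empty one along the +x side.
- tray_cell (a point): Centre of the floor of the tray's large empty cell, which measures 78 mm along the tray's x and 94 mm along its y, 40 mm deep; axes as the tray's.
- canister: Bystander: loose aluminium canister with twist cap, 52 mm across, 102 mm high; origin at its underside.
- sprayer: Bystander: loose orange spray bottle, 72 mm across, 194 mm high; origin at its underside.
- jar: Bystander: loose amber jar, 68 mm across, 100 mm high; origin at its underside.
- brush: Bystander: loose wooden scrubbing brush with a short handle, lying bristles down, 45 x 190 mm, 32 mm high; origin under its head.
- cap: Bystander: loose aluminium cap, 32 mm across, 18 mm high, on the slats of the rack beside the channel.
- tin: Bystander: loose small steel tin, 34 mm across, 30 mm high, in the tray's smaller cell.
Things that resemble listed ones, but are neither listed nor needed, are in the scene too. Leave any blue or turquoise look-alike of the gauge alone.

How it is judged:
By the outcome, as a careful person would: the job done as asked, in the order asked, and still so for the second after the job is handed in, with the robot touching nothing.
It also fails if it takes over 72 s, if anything falls off the work surface, if the arm or the gripper's body presses on something with over 40 N, if the wrist force passes 120 N, or if a joint passes its speed limit or range.

### The arm

A 7-joint arm with a two-finger parallel gripper is mounted at the origin on the work surface. World frame = base frame: x ahead of the robot, y to its left, z up, the work surface at z = 0. Lengths are in m, angles in degrees, forces in N, time in s.
With the tool pointing down it reaches from about 0.35 to 0.9 m from the base axis. Payload 7.2 kg.
Tool frame: the origin (TCP) lies between the finger pads; the fingertips stand 25 mm ahead of it and the grasp point (between the pads) lies 6 mm ahead of it; z points along the fingers, y is the line along which they close (so a half turn about z gives the same grasp; the last joint's range is limited). The gripper opens to 85 mm and grips with 20 to 120 N. Pads are 22 mm wide; open, the fingers measure 114 mm over their backs; the gripper's body (76 mm by 85 mm) begins 54 mm behind the grasp point. The pads swing forward as they close: fully open they stand 13 mm farther back than shut.
Start: joints at [66.91, 23.554, -0.728, 91.456, 0.321, 64.991, -4.71], TCP at [0.205, -0.59, 0.256] pointing down, gripper open.
Joint ranges: [-169.25, 169.25], [-16.82, 113.86], [-84.01, 82.57], [7.8, 145.47], [-59.2, 239.2], [7.22, 106.19], [-163.78, 163.78]. Speed limits (degrees/s): [136.94, 136.94, 172.46, 172.46, 180, 180, 180].

### API

Orientations are given as a 3x3 rotation matrix whose columns are the frame's x, y, z axes.
In Python, from cell import arm, sensors, eyes, ticket gives the robot as it stands. Calls block until the motion is done:
- arm.move_pose(position, orientation): joint-space move of the TCP to a pose.
- arm.move_linear(position, frame=None, velocity=0.15): straight line of the TCP; frame=None keeps the orientation; velocity is the mean speed in m/s.
- arm.goto_joints(angles): joint-space move.
- arm.ungrasp() and arm.gripper_close(squeeze=None): open the fingers fully, or close them until they stop; squeeze is the grip in N (None keeps the last).
- arm.dwell(seconds).
- arm.solve_ik(position, orientation): joint angles nearest the present ones, or None.
- sensors.observe(): the state.
- eyes.capture(name): name is "scene" or "top"; returns the picture (480x640x3 uint8, red, green, blue); there is no depth.
- eyes.camera_model(name): a dict with "K" (3x3 intrinsics, pixels), "eye" and "rotation" of the camera in the world. Camera axes: x right, y down, z forward; pixel columns grow to the right and rows downward; lengths in m; the calibration is good to about 2 mm. A picture is of the moment at which its call begins. camera_model takes no time and is no camera call.
A pose or a line that the arm cannot do raises arm.IKError and nothing moves.
- ticket.finish_job(): hands the job in; it is judged then, once.
The state is a dict: "time": time; "q": joint angles; "dq": joint speeds; "joint_torque": joint torques, N m; "tool_pos": TCP position; "eef_rot": TCP orientation; "force": force on the tool from outside, world axes, zero at the start; "wrist_torque": the same for the moment, N m; "opening": finger opening in m; "grip_force": force on a finger pad.
Only numpy, scipy, OpenCV 4.12 (cv2) and the standard library are available. Lean on these libraries where they do the work, as an engineer would, in place of code of your own. Each camera call takes 0.05 s, during which the arm holds its last target. There are 200 camera calls.

## Working session

There is one attempt and no reset: what is moved stays moved. The work goes in short steps, each a Python script; the robot and the scene stay as the last script left them, time stands still between calls to the robot, and variables do not carry over. Pictures are saved under pics/ and viewed, at most 10 in all, crops included, and the job is handed in when it is done.

```bash
ls; mkdir -p pics
python3 - <<'E'
from cell import arm,sensors,eyes
import cv2
for n in("scene","top"):
    cv2.imwrite(f"pics/{n}0.png",eyes.capture(n)[:,:,::-1]); m=eyes.camera_model(n); print(n,m)
s=sensors.observe();print(s["time"],s["opening"],s["eef_rot"])
E
```

```text
pics
scene {'K': array([[567.45745441,   0.        , 316.59824799],
       [  0.        , 567.45745441, 233.66914955],
       [  0.        ,   0.        ,   1.        ]]), 'eye': array([ 1.1745762 , -0.92565052,  0.82954435]), 'rotation': array([[ 0.81502805,  0.31282411, -0.48771954],
       [ 0.57937471, -0.45068756,  0.67912125],
       [-0.00736363, -0.83607523, -0.54856538]])}
top {'K': array([[459.58522101,   0.        , 320.20383934],
       [  0.        , 459.58522101, 245.60273903],
       [  0.        ,   0.        ,   1.        ]]), 'eye': array([0.28299984, 0.03035365, 1.00628568]), 'rotation': array([[-0.07360494, -0.97344265,  0.21677572],
       [-0.99728431,  0.07239267, -0.01353905],
       [-0.00251348, -0.21718357, -0.97612754]])}
0.1 0.08563314729747484 [[ 9.44485752e-01  3.28551851e-01 -5.87165958e-04]
 [ 3.28552360e-01 -9.44484745e-01  1.38298009e-03]
 [-1.00188623e-04 -1.49911975e-03 -9.99998871e-01]]
```

View pics/scene0.png

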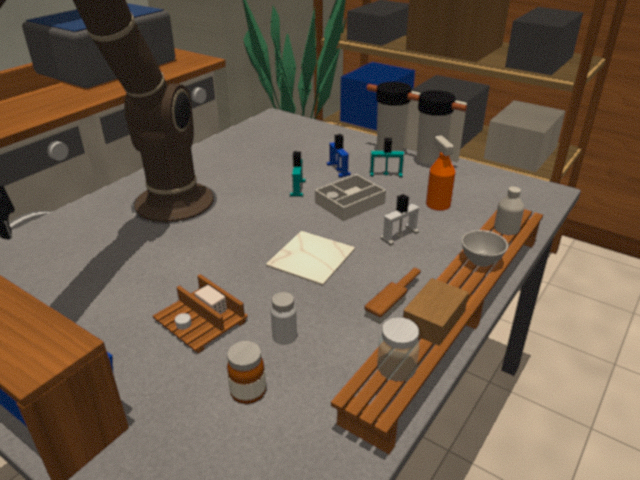

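View pics/top0.png

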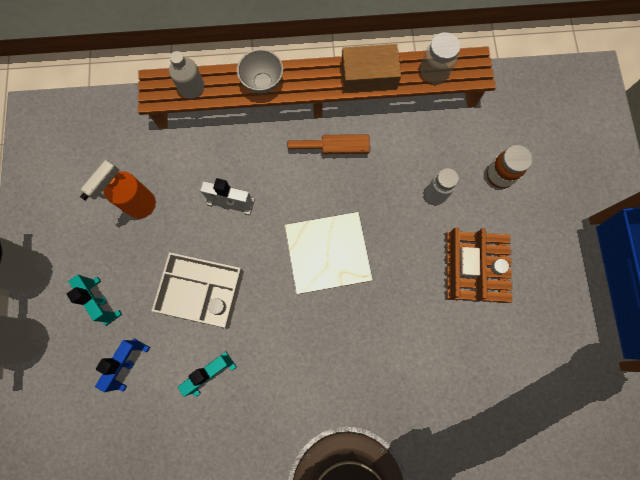

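The scene camera shows the rack with the block (210,298) and cap (183,322), the tile (311,256), the tray (350,195) and the sprayer (440,185). Four bridge-shaped things could be the gauge: white/aluminium at top (227,196), turquoise at (93,298) and (207,375), and blue at (122,365). Only the bare aluminium one fits the description. I'll confirm it in an enlarged crop.

Run:
```python
import cv2,numpy as np
t=cv2.imread("pics/top0.png");s=cv2.imread("pics/scene0.png")
def c(im,x,y,w,h,k):
    o=cv2.resize(im[y:y+h,x:x+w],None,fx=k,fy=k,interpolation=cv2.INTER_CUBIC)
    for i in range(x-x%10+10,x+w,10):
        cv2.line(o,((i-x)*k,0),((i-x)*k,6 if i%50 else 14),(0,0,255),1)
        if i%20==0:cv2.putText(o,str(i),((i-x)*k-10,18),0,.35,(0,0,255),1)
    for i in range(y-y%10+10,y+h,10):
        cv2.line(o,(0,(i-y)*k),(6,(i-y)*k),(0,0,255),1)
        if i%20==0:cv2.putText(o,str(i),(8,(i-y)*k+4),0,.35,(0,0,255),1)
    return o
a=np.hstack([c(t,190,170,80,60,5),c(t,440,224,80,60+0,5)])
b=np.hstack([c(s,370,190,66,60,5)[:,:330],c(s,150,270,94,60,5)])
cv2.imwrite("pics/m1.png",np.vstack([a,b]))
a=np.hstack([c(t,145,248,100,82,4),c(t,280,206,100,94,4)[:328]])
b=np.hstack([c(s,310,170,80,60,4),c(s,260,225,100,60,4)])
b=np.hstack([b,np.zeros((240,80,3),np.uint8)])
cv2.imwrite("pics/m2.png",np.vstack([a,b]))
```

```text
(no output)
```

View pics/m1.png

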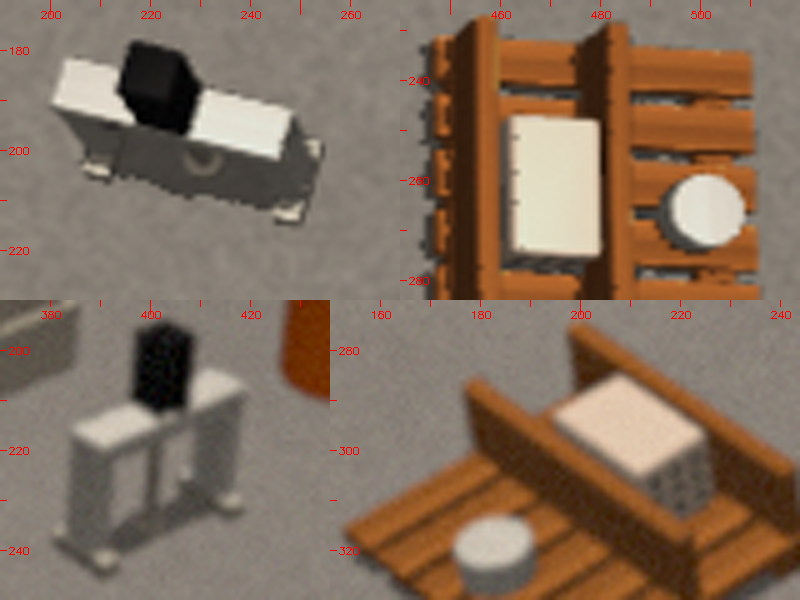

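View pics/m2.png

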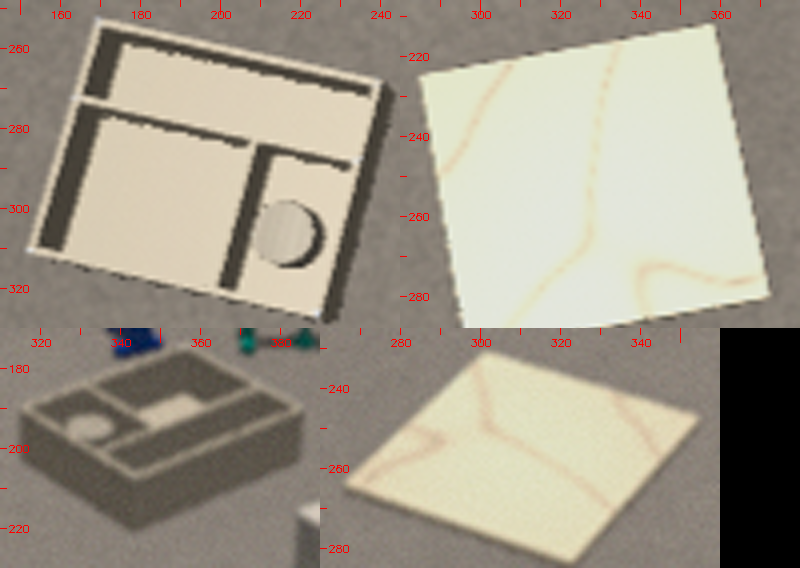

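The crop confirms it: the gauge is the aluminium bridge with a black handle, with its beam top from (203,182) to (249,192) in the top view. The block's top face runs (462,247)–(480,276) in the top view. The tray's large cell is upper-left to lower-left, with the tin cell to its right. Next I fit poses from both views.

```bash
cat > vis.py <<'E'
import numpy as np
from scipy.optimize import least_squares
from cell import eyes
def proj(n,P):
    m=eyes.camera_model(n); c=(np.asarray(P)-m["eye"])@m["rotation"]
    p=c@m["K"].T; return p[:,:2]/p[:,2:]
def fit(hx,hy,z,top,scene,free=0,yaw0=0.,x0=(.4,0)):
    """corner order: ++, +-, --, -+ ; free: fit hx too; returns x,y,yaw"""
    sg=np.array([[1,1],[1,-1],[-1,-1],[-1,1]])
    def f(p):
        h=sg*[p[3] if free&1 else hx, p[4] if free&2 else hy]; c,s=np.cos(p[2]),np.sin(p[2])
        W=np.c_[h@np.array([[c,s],[-s,c]])+p[:2],np.full(4,z)]
        return np.r_[(proj("top",W)-top).ravel(),(proj("scene",W)-scene).ravel()]
    r=least_squares(f,[*x0,yaw0,hx,hy],loss="soft_l1")
    e=f(r.x).reshape(2,4,2)
    return r.x,e
E
python3 - <<'E'
from vis import *
np.set_printoptions(precision=4,suppress=True)
D=dict(
block=(.03,.019,.058,[[462.4,247],[480,248],[480.2,275.6],[462,274]],[[225,297],[212,305],[195,293.6],[208.4,285]]),
tile=(.08,.085,.008,[[285,224.75],[358.75,212.2],[372.5,279.7],[297,293]],[[355,246.7],[323.7,283.7],[266.2,264.7],[301.2,230.5]]),
tray=(.064,.079,.044,[[169.5,252.5],[242,268.5],[226.2,328.5],[152,311]],[[385.7,189.7],[343.7,208],[315.5,190],[356.7,175]]),
gauge=(.010,.051,.077,[[203.6,181.6],[249,192],[245.6,201.6],[200,190.6]],[[419,206.4],[390.6,220],[385,215.6],[412,204]]))
for k,v in D.items():
    for fr in (0,3):
        p,e=fit(*v,free=fr if k!="gauge" else fr|1); print(k,p[:2],np.degrees(p[2]),p[3:],"rms px",np.sqrt((e**2).mean((1,2))),"mean",e.mean(1).ravel())
E
```

```text
block [ 0.4382 -0.2952] -8.237194483972441 [0.03  0.019] rms px [0.5593 0.8354] mean [-0.4081 -0.5097 -0.9119 -0.1435]
block [ 0.4382 -0.2951] -8.123588233982519 [0.0291 0.0185] rms px [0.5083 0.7232] mean [-0.4462 -0.5121 -0.8894 -0.1712]
tile [0.4907 0.001 ] 6.205733448885923 [0.08  0.085] rms px [0.9233 0.7545] mean [-0.6773 -0.5773 -0.8145  0.4504]
tile [0.4904 0.0008] 6.172938854184122 [0.0786 0.0844] rms px [0.5824 0.893 ] mean [-0.5829 -0.4467 -0.9874  0.4195]
tray [0.4224 0.2826] -16.83237847996623 [0.064 0.079] rms px [0.6825 1.1266] mean [-0.5939 -0.516  -1.4152  0.2712]
tray [0.4223 0.2824] -16.830263779494757 [0.0637 0.0798] rms px [0.5269 1.204 ] mean [-0.484  -0.4996 -1.4878  0.2991]
gauge [0.6234 0.2129] -17.73285837699924 [0.0112 0.051 ] rms px [0.5642 0.9727] mean [-0.4516 -0.4629 -1.0581  0.3092]
gauge [0.6235 0.2128] -17.760767566272545 [0.0111 0.0502] rms px [0.5537 0.902 ] mean [-0.4457 -0.5042 -1.0225  0.3191]
```

```bash
cat > rob.py <<'E'
import numpy as np
from cell import arm,sensors,eyes,ticket
def R(deg):   # tool down, closing axis (tool y) at heading deg
    a=np.radians(deg); y=np.array([np.cos(a),np.sin(a),0]); z=np.array([0,0,-1.])
    return np.c_[np.cross(y,z),y,z]
def st(tag=""):
    s=sensors.observe(); print(tag,"t%.1f"%s["time"],"pos",np.round(s["tool_pos"],4),"F",np.round(s["force"],1),"open %.4f grip %.1f"%(s["opening"],s["grip_force"]),"q7 %.0f"%s["q"][6]); return s
def lower(p,z,stop=2.0,start=.004,below=.003,step=.0005):
    """go down to z+start above expected contact, then small steps until the upward force rises"""
    arm.move_linear([p[0],p[1],z+start],velocity=.08); arm.dwell(.15)
    f0=np.mean([sensors.observe()["force"][2] for _ in range(3)]); h=z+start
    while h>z-below:
        h-=step; arm.move_linear([p[0],p[1],h],velocity=.015)
        df=sensors.observe()["force"][2]-f0
        if df>stop: break
    print("touch at %.4f expected %.4f df %.2f"%(h,z,df)); return h
E
python3 - <<'E'
from vis import *; from rob import *
np.set_printoptions(precision=4,suppress=True)
D=dict(
block=(.03,.019,.058,[[462.4,247],[480,248],[480.2,275.6],[462,274]],[[225,297],[212,305],[195,293.6],[208.4,285]]),
tile=(.08,.085,.008,[[285,224.75],[358.75,212.2],[372.5,279.7],[297,293]],[[355,246.7],[323.7,283.7],[266.2,264.7],[301.2,230.5]]),
tray=(.064,.079,.044,[[169.5,252.5],[242,268.5],[226.2,328.5],[152,311]],[[385.7,189.7],[343.7,208],[315.5,190],[356.7,175]]),
gauge=(.0112,.051,.077,[[203.6,181.6],[249,192],[245.6,201.6],[200,190.6]],[[419,206.4],[390.6,220],[385,215.6],[412,204]]))
P={}
for k,v in D.items():
    p,e=fit(*v[:3],np.array(v[3])-.5,np.array(v[4])-.5); P[k]=[*p[:2],np.degrees(p[2])]; print(k,np.round(P[k],4),"rms",np.sqrt((e**2).mean((1,2))))
x,y,a=P["tray"]; c,s=np.cos(np.radians(a)),np.sin(np.radians(a))
P["cell"]=[x-.021*c-.028*s,y-.021*s+.028*c,a]; print(P["cell"])
import json; json.dump(P,open("P.json","w"))
for k,yo in (("block",0),("tile",0),("gauge",90),("gauge",0),("cell",90)):
  for o in (0,180,-180):
    a=P[k][2]+yo+o; q=arm.solve_ik([P[k][0],P[k][1],.1],R(a)); print(k,a,None if q is None else np.round(q))
E
```

```text
block [ 0.4382 -0.2946 -8.0893] rms [0.358  0.5477]
tile [0.4905 0.0017 6.269 ] rms [0.7647 0.6798]
tray [  0.4228   0.2834 -16.8711] rms [0.5489 0.8168]
gauge [  0.6236   0.2137 -17.526 ] rms [0.4415 0.7715]
[np.float64(0.41085622128614935), np.float64(0.31633798531007107), np.float64(-16.871074544663312)]
block -8.089316494180354 [ 45.  27. -21. 112.  13.  43.   8.]
block 171.91068350581963 [  18.   26.   14.  114.   -9.   41. -151.]
block -188.08931649418037 [  18.   26.   14.  114.   -9.   41. -151.]
tile 6.269027150277477 [ 23.  27. -36. 117.  23.  43. -21.]
tile 186.26902715027748 [ -55.   44.   72.  121.  -53.   56. -127.]
tile -173.73097284972252 [ -55.   44.   72.  121.  -53.   56. -127.]
gauge 72.47404239299448 [  6.  44. -45.  92.  35.  59.  22.]
gauge 252.47404239299448 [  -5.   39.  -27.   93.   21.   53. -147.]
gauge -107.52595760700552 [  -5.   39.  -27.   93.   21.   53. -147.]
gauge -17.525957607005516 [  8.  45. -48.  92.  37.  60. -69.]
gauge 162.47404239299448 [ 18.  58. -72.  91.  57.  74.  99.]
gauge -197.52595760700552 [ 18.  58. -72.  91.  57.  74.  99.]
cell 73.12892545533668 [ -5.  34. -50. 112.  34.  49.  -0.]
cell 253.12892545533668 [ -61.   26.   23.  116.  -15.   41. -135.]
cell -106.87107454466332 [ -61.   26.   23.  116.  -15.   41. -135.]
```

Run:
```python
from rob import *; import json
P=json.load(open("P.json")); x,y,a=P["block"]
arm.move_pose([x,y,.16],R(a)); st()
arm.move_linear([x,y,.052],velocity=.1); st("down")
arm.gripper_close(squeeze=25); s=st("closed")
import cv2
cv2.imwrite("pics/g1.png",cv2.resize(eyes.capture("scene")[240:360,130:270,::-1],None,fx=5,fy=5,interpolation=cv2.INTER_CUBIC))
```

```text
t1.5 pos [ 0.4376 -0.2965  0.1603] F [ 0.5 -0.4  0.2] open 0.0854 grip 0.0 q7 11
down t2.8 pos [ 0.4386 -0.2948  0.0526] F [-0.1  0.8  0.9] open 0.0856 grip 0.0 q7 6
closed t3.1 pos [ 0.4386 -0.2948  0.0526] F [-1.2  0.2  6.7] open 0.0595 grip 27.1 q7 6
```

View pics/g1.png

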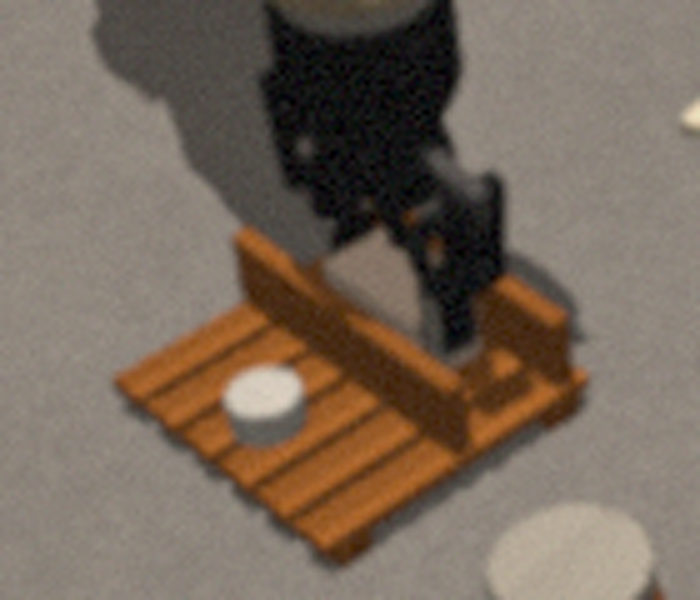

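The block is gripped at 59.5 mm with 27 N, between the rails and clear of the cap. Next it goes to the tile.

Run:
```python
from rob import *; import json,cv2
from vis import proj
P=json.load(open("P.json")); x,y,a=P["block"]; tx,ty,_=P["tile"]; g=P["gauge"][2]
for z in(.02,.03,.04): print(z,proj("scene",[[.4386+.038*.99,-.2948-.038*.14,z]]))
arm.move_linear([x,y,.075],velocity=.06); st("lift")
arm.move_linear([x,y,.15],velocity=.2)
arm.move_linear([tx,ty,.15],frame=R(g),velocity=.25); st("over")
lower([tx,ty],.042,stop=1.5); st("set")
arm.ungrasp(); st("released")
arm.move_linear([tx,ty,.15],velocity=.2)
s=st()
arm.move_pose([P["gauge"][0],P["gauge"][1],.22],R(g+90)); st()
cv2.imwrite("pics/a1.png",eyes.capture("top")[:,:,::-1]); cv2.imwrite("pics/a1s.png",eyes.capture("scene")[:,:,::-1])
t=cv2.imread("pics/a1.png")[150:310,170:390]; c=cv2.imread("pics/a1s.png")[190:290,250:450]
cv2.imwrite("pics/a2.png",np.vstack([cv2.resize(t,(660,480))[:, :],cv2.resize(c,(660,330))])[:600] if 0 else cv2.resize(np.vstack([t,np.pad(c,((0,0),(0,20),(0,0)))]),None,fx=2.3,fy=2.3,interpolation=cv2.INTER_CUBIC))
```

```text
0.02 [[222.38859284 316.457577  ]]
0.03 [[221.92465606 312.89431475]]
0.04 [[221.45647242 309.29843449]]
lift t3.7 pos [ 0.4383 -0.2948  0.0753] F [ 0.1  0.6 -2.5] open 0.0595 grip 27.5 q7 7
over t5.6 pos [0.49   0.0005 0.1495] F [ 0.7 -0.1 -2.9] open 0.0596 grip 27.6 q7 -35
touch at 0.0425 expected 0.0420 df 2.83
set t8.9 pos [0.4906 0.0017 0.0427] F [-0.6  0.1  1.6] open 0.0592 grip 28.0 q7 -41
released t9.3 pos [0.4905 0.0017 0.0425] F [ 0.1  0.3 -0.3] open 0.0853 grip 0.0 q7 -41
 t10.0 pos [0.49   0.0014 0.1493] F [ 0.2  0.3 -0.4] open 0.0859 grip 0.0 q7 -35
 t11.0 pos [0.623  0.2127 0.2182] F [ 0.5 -0.7  0.1] open 0.0853 grip 0.0 q7 28
```

View pics/a2.png

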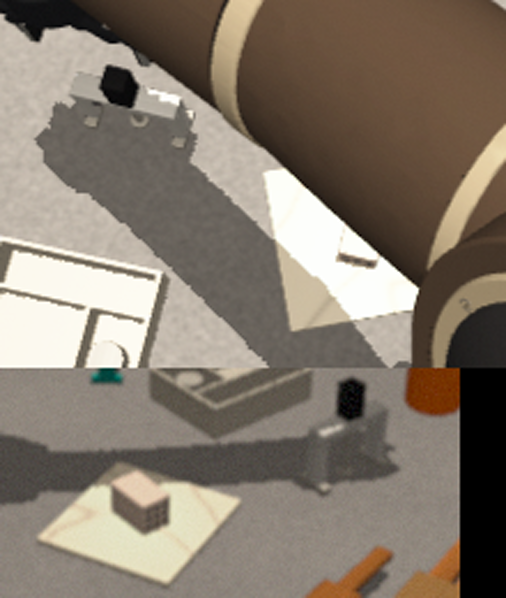

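The block stands on the tile, off-square to the tile as I intended (aligned with the gauge), and the gauge hasn't moved. Next is the gauge.

Run:
```python
from rob import *; import json,cv2
P=json.load(open("P.json")); tx,ty,_=P["tile"]; gx,gy,g=P["gauge"]
arm.move_linear([gx,gy,.108],velocity=.1); st("down")
arm.gripper_close(squeeze=60); st("closed")
arm.move_linear([gx,gy,.12],velocity=.05); st("lift")
arm.move_linear([gx,gy,.22],velocity=.2)
arm.move_linear([tx,ty,.22],velocity=.25); st("over")
cv2.imwrite("pics/b1.png",cv2.resize(eyes.capture("scene")[150:300,220:400,::-1],None,fx=4,fy=4,interpolation=cv2.INTER_CUBIC)[:600])
```

```text
down t12.4 pos [0.6241 0.214  0.1088] F [ 0.5 -0.7 -0.4] open 0.0853 grip 0.0 q7 25
closed t13.0 pos [0.6238 0.2141 0.1082] F [0.4 1.4 0.7] open 0.0237 grip 61.9 q7 25
lift t13.4 pos [0.6237 0.2135 0.1201] F [-0.5  0.2 -4.7] open 0.0232 grip 61.2 q7 25
over t15.2 pos [0.4909 0.0028 0.22  ] F [ 0.4  1.3 -4.9] open 0.0234 grip 61.2 q7 49
```

View pics/b1.png

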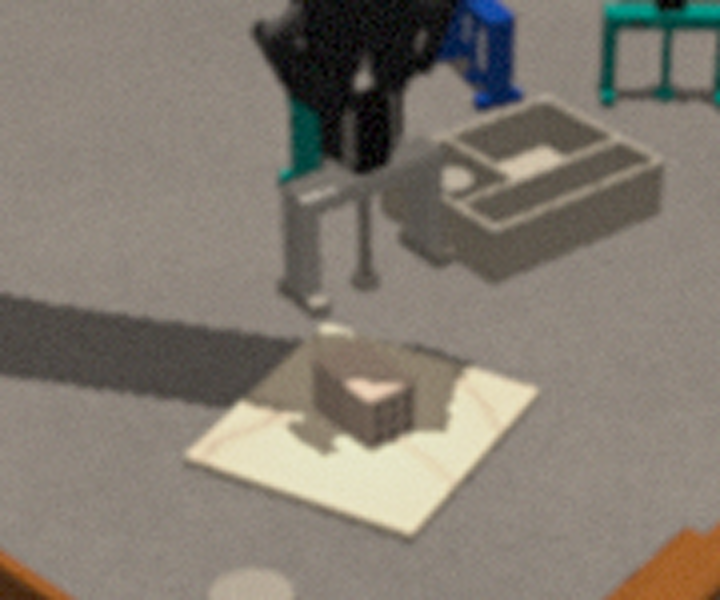

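The gauge hangs level, its legs straddle the block and the disc (365,283) is centred over the block (365,385). I'll lower it now.

Run:
```python
from rob import *; import json,cv2
P=json.load(open("P.json")); tx,ty,_=P["tile"]
arm.move_linear([tx,ty,.168],velocity=.12); st("pre")
arm.move_linear([tx,ty,.122],velocity=.04); st("near")
h=lower([tx,ty],.116,stop=2.0); st("set")
arm.ungrasp(); st("rel")
arm.move_linear([tx,ty,h+.05],velocity=.15)
arm.dwell(.2); st("up")
cv2.imwrite("pics/b2.png",cv2.resize(eyes.capture("scene")[170:300,220:400,::-1],None,fx=4,fy=4,interpolation=cv2.INTER_CUBIC))
```

```text
pre t15.8 pos [0.4908 0.0024 0.1682] F [ 0.5  0.4 -4.9] open 0.0236 grip 61.2 q7 46
near t17.1 pos [0.4905 0.0017 0.1222] F [ 0.3  0.5 -2.5] open 0.0233 grip 61.3 q7 42
touch at 0.1155 expected 0.1160 df 8.89
set t19.8 pos [0.4907 0.0018 0.116 ] F [-1.8  1.   6.3] open 0.0234 grip 62.4 q7 41
rel t20.4 pos [0.4904 0.0017 0.1155] F [-0.7  0.9 -0.6] open 0.0857 grip 0.0 q7 41
up t21.1 pos [0.4899 0.0016 0.1645] F [ 0.7 -0.5 -0.5] open 0.0856 grip 0.0 q7 45
```

View pics/b2.png

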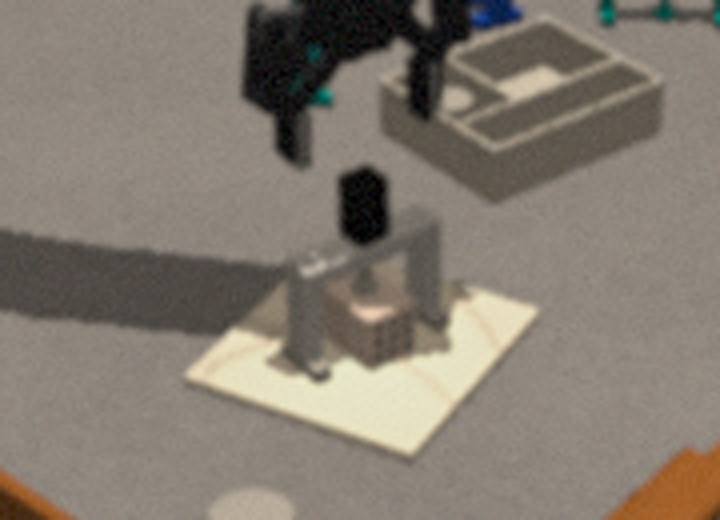

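The gauge stands over the block with its feet on the tile and the disc on the block's top. Next I return the gauge to its old spot.

Run:
```python
from rob import *; import json,cv2
P=json.load(open("P.json")); tx,ty,_=P["tile"]; gx,gy,g=P["gauge"]
arm.move_linear([tx,ty,.116],velocity=.1)
arm.gripper_close(squeeze=60); st("closed")
arm.move_linear([tx,ty,.165],velocity=.06)
arm.move_linear([tx,ty,.22],velocity=.15); st("up")
arm.move_linear([gx,gy,.22],velocity=.25)
arm.move_linear([gx,gy,.118],velocity=.15)
h=lower([gx,gy],.108,stop=2.0); st("set")
arm.ungrasp(); arm.move_linear([gx,gy,.22],velocity=.2); st("free")
# block, by its long sides, near the top
arm.move_linear([tx,ty,.16],velocity=.25)
arm.move_linear([tx,ty,.0646],velocity=.1); st("at block")
arm.gripper_close(squeeze=25); st("closed")
```

```text
closed t22.3 pos [0.4907 0.0018 0.1163] F [-0.7  0.6  3.5] open 0.0236 grip 60.3 q7 41
up t23.8 pos [0.4902 0.0013 0.2195] F [-0.9  0.1 -5. ] open 0.0231 grip 59.4 q7 49
touch at 0.1080 expected 0.1080 df 5.15
set t28.2 pos [0.6237 0.2138 0.1084] F [-1.2  0.2  1.2] open 0.0234 grip 60.0 q7 24
free t29.5 pos [0.6232 0.2132 0.2189] F [ 0.1  0.2 -0.8] open 0.0855 grip 0.0 q7 28
at block t31.8 pos [0.4909 0.0018 0.0651] F [-0.4  0.4 -0.3] open 0.0850 grip 0.0 q7 36
closed t32.3 pos [0.4907 0.0015 0.065 ] F [-1.3 -0.4  6.3] open 0.0370 grip 25.0 q7 36
```

Run:
```python
from rob import *; import json,cv2
P=json.load(open("P.json")); tx,ty,_=P["tile"]
arm.move_linear([tx,ty,.0686],velocity=.02); arm.dwell(.3); st("lift4mm")
cv2.imwrite("pics/c1.png",cv2.resize(eyes.capture("scene")[200:290,250:370,::-1],None,fx=6,fy=6,interpolation=cv2.INTER_CUBIC))
```

```text
lift4mm t33.0 pos [0.4904 0.0016 0.0685] F [ 0.5 -0.8 -1.5] open 0.0371 grip 25.4 q7 37
```

View pics/c1.png

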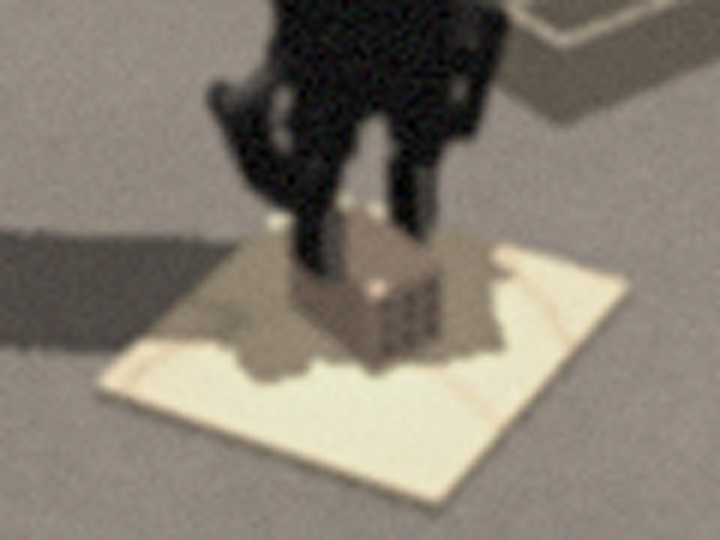

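The block is held upright by its long sides, with the fingertip (318,275) a few mm below its top edge. Next it goes to the tray.

Run:
```python
from rob import *; import json,cv2
P=json.load(open("P.json")); tx,ty,_=P["tile"]; cx,cy,a=P["cell"]; x,y,g=P["gauge"]
arm.move_linear([tx,ty,.16],velocity=.1)
# block now carries heading g+90 of the tool
arm.move_linear([cx,cy,.16],frame=R(a+90),velocity=.15); arm.dwell(.2); st("over")
arm.move_linear([cx,cy,.080],velocity=.06); st("in")
h=lower([cx,cy],.0606,stop=1.3); st("set")
arm.ungrasp(); st("rel")
arm.move_linear([cx,cy,h+.01],velocity=.03); st("up")
arm.move_linear([cx,cy,.2],velocity=.15)
arm.move_pose([.40,-.05,.3],R(a+90)); st("clear")
t=eyes.capture("top")[140:340,140:380,::-1]; s=eyes.capture("scene")[150:290,220:460,::-1]
cv2.imwrite("pics/d1.png",cv2.resize(np.vstack([t,s]),None,fx=1.75,fy=1.75,interpolation=cv2.INTER_CUBIC))
```

```text
over t36.6 pos [0.4111 0.316  0.16  ] F [ 0.6  0.2 -2.3] open 0.0373 grip 25.4 q7 6
in t38.1 pos [0.4111 0.3165 0.0804] F [ 0.2  0.9 -1.4] open 0.0370 grip 25.4 q7 0
touch at 0.0606 expected 0.0606 df 6.55
set t40.6 pos [0.4108 0.3164 0.061 ] F [-1.1 -2.   5.8] open 0.0367 grip 26.1 q7 -1
rel t41.1 pos [0.4109 0.3163 0.0605] F [-0.1 -0.1  0. ] open 0.0852 grip 0.0 q7 -1
up t41.6 pos [0.411  0.3164 0.0708] F [-0.5  0.5  0.2] open 0.0857 grip 0.0 q7 -1
clear t44.0 pos [ 0.4001 -0.0493  0.2998] F [-0.1 -0.2  0.1] open 0.0856 grip 0.0 q7 72
```

View pics/d1.png

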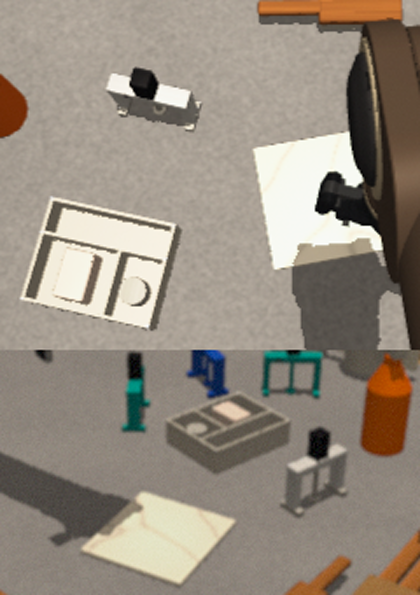

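The block lies flat in the large cell (75,275), flush with the rim. The gauge is upright on the bench (150,95), the tin hasn't moved, and the gripper is clear.

```bash
python3 -c "
from cell import ticket; print(ticket.finish_job())"
```

```text
the job is handed in; nothing more can be done
None
```

The job is handed in at about 44 s: the block was gauged on the tile and now sits flat in the tray's large cell, the gauge is back upright on its spot on the bench, and the block was never squeezed above about 28 N; the gauge's own reading was not available, so that step was checked only by camera.

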